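# Put the stain-care things back on their own coasters

## Task

The four stain-care things stand on one another's cork coasters. Put each one back in the middle of its own: the dark-lidded spice jar on the square coaster, the dropper bottle on the round one, the stain stick on the triangular one, and the purple brush, bristles down, lengthwise along the oblong one; all coasters are taken, so park things on a bare spot of the worktop on the way. Set them down upright, knock nothing over, and leave the pot of balm and the soap dish where they are.

Things in the scene. Friction and masses are not known exactly. Their poses are not given: they have to be found in the camera images.
- jar_mid (a point): Upright round clear spice jar with a dark screw lid that has a green patch on top, 44 mm in diameter, 105 mm tall, 0.11 kg. This point is its centre, 52.5 mm above its underside; z points up along its axis. Can be gripped round at any height; grip above the centre if the gripper is short, so that its palm clears the lid.
- dropper_bottle_mid (a point): Upright brown dropper bottle with a black rubber dropper top. Its round body is 33 mm in diameter up to 62 mm above the underside; above that it narrows (collar 24 mm across up to 77 mm, then the 13 mm dropper); 102 mm tall, 0.07 kg. This point is its centre, 51 mm above its underside; z points up along its axis. Grip the upper part of the body, 45 to 62 mm above the underside, with the palm clear of the dropper top.
- stick_mid (a point): Upright slim stain-remover stick with a green cap (the cap stays on), 28 mm in diameter, 110 mm tall, 0.06 kg. This point is its centre, 55 mm above its underside; z points up along its axis. Can be gripped round at any height; grip above the centre if the gripper is short, so that its palm clears the cap.
- brush_mid (a point): Small purple-backed collar brush lying on its bristles: 85 mm long (its y axis), 30 mm wide (its x axis), 23 mm high, light. This point is its centre, 11.5 mm above its underside; z up. Gripped across its width.
- coaster_square: Square flat cork coaster, 5 mm thick, no rim, fixed to the worktop; origin at the centre of its underside, on the worktop, z up. 84 mm square, sides along its x and y axes. The jar belongs here.
- coaster_round: Round flat cork coaster, 5 mm thick, no rim, fixed to the worktop; origin at the centre of its underside, on the worktop, z up. 90 mm in diameter. The dropper bottle belongs here.
- coaster_oblong: Oblong (rectangular) flat cork coaster, 5 mm thick, no rim, fixed to the worktop; origin at the centre of its underside, on the worktop, z up. 110 mm long (its y axis) and 60 mm wide (its x axis). The brush belongs here, its length along the coaster's.
- coaster_triangle: Equilateral triangular flat cork coaster, 5 mm thick, no rim, fixed to the worktop; origin at the centre of its underside, on the worktop, z up. Its corners lie 58 mm from the centre (sides 100 mm). The stain stick belongs here.
- pot: Bystander, not to be moved: low round pot of hand balm, grey lid, 69 mm in diameter, 41 mm high; origin at the centre of its underside. It stands near a fixed wall shelf on the right, to be kept clear of by the arm: underside about 0.46 m above the worktop, its front edge running from about x 0.45, y -0.31 to x 0.70, y 0.12; bare worktop lies between the pot and the coasters.
- soap_dish: Bystander, not to be moved: white soap dish with a yellow bar of soap, 88 x 123 mm (x, y), 33 mm high; origin at the centre of its underside.
Mind the look-alikes: they are no part of the job. Leave any red or white look-alike of the coaster_oblong alone.

How it is judged (in metres and radians):
At the end, for the whole second after the job is handed in: Jar on square, dropper bottle on round, stick on triangular, brush on oblong coaster: each centre within 15 mm of the coaster's horizontally, standing on it (height within 6 mm), upright within 0.12 rad; brush along the oblong within 0.3 rad (horizontal distance between jar_mid and coaster_square below 0.015 m and z of jar_mid in the frame of coaster_square between 0.0515 and 0.0635 m and angle between each of jar_mid, dropper_bottle_mid, stick_mid, brush_mid's own z axis and vertical below 0.12 rad and horizontal distance between dropper_bottle_mid and coaster_round below 0.015 m and z of dropper_bottle_mid in the frame of coaster_round between 0.05 and 0.062 m and horizontal distance between stick_mid and coaster_triangle below 0.015 m and z of stick_mid in the frame of coaster_triangle between 0.054 and 0.066 m and horizontal distance between brush_mid and coaster_oblong below 0.015 m and z of brush_mid in the frame of coaster_oblong between 0.0105 and 0.0225 m and angle between the y axis of brush_mid and the y axis of coaster_oblong, either way round below 0.3 rad); the robot touches nothing.
It fails at once if one of the four things is knocked over (angle between any of jar_mid, dropper_bottle_mid, stick_mid, brush_mid's own z axis and vertical above 0.8 rad).
It fails at once if the pot or the soap dish is moved by more than 15 mm (distance of any of pot, soap_dish from where it was at the start of the episode above 0.015 m).
It also fails if it takes over 144 s, if anything falls off the work surface, if the arm or the gripper's body presses on something with over 40 N, if the wrist force passes 120 N, or if a joint passes its speed limit or range.

## Robot

A 6-joint arm with a two-finger parallel gripper is mounted at the origin on a cart in front of the work surface, level with it; the furniture and walls round the work are solid. World frame = base frame: x ahead of the robot, y to its left, z up, the work surface at z = 0. Lengths are in mm, angles in rad, forces in N, time in s.
With the tool pointing down it reaches from about 275 to 825 mm from the base axis. Payload 5.2 kg.
Tool frame: the origin (TCP) lies at the very end of the fingers, on their centre line; the grasp point (between the pads) lies 19 mm behind it; z points along the fingers, y is the direction in which the jaws open and shut (so a half turn about z gives the same grasp; the last joint's range is limited). The gripper opens to 93 mm and grips with 3 to 60 N. Pads are 15 mm wide; open, the fingers measure 128 mm over their backs; the gripper's body (75 mm by 188 mm) begins 65 mm behind the grasp point.
Start: joints at [-1.407, 0.259, 1.535, -0, 1.348, -0.203], TCP at [197.267, -513.411, 218.653] pointing down, gripper open.
Joint ranges: [-3.14, 3.14], [-0.91, 2.08], [0.19, 2.58], [-1.22, 4.36], [0.22, 2.71], [-3.12, 3.12]. Speed limits (rad/s): [2.57, 2.57, 3.14, 3.14, 3.14, 3.14].

## Interface

Orientations are given as [roll, pitch, yaw] about the fixed x, y, z axes, in that order (R = Rz(yaw) Ry(pitch) Rx(roll)).
In Python, from bench import robot gives the robot as it stands. The module is installed in compiled form; this text tells all that it offers. Calls block until the motion is done:
- robot.move_ptp(position, orientation): joint-space move of the TCP to a pose.
- robot.move_linear(position, ori=None, speed=150, f_stop=None): straight line of the TCP; ori=None keeps the orientation; speed is the mean speed in mm/s. With f_stop (N) it stops when the force on the tool has changed by that much, and returns True; else False.
- robot.move_j(angles): joint-space move.
- robot.move_gripper(opening): opening from 0.0 (shut) to 1.0 (fully open); the grip force is fixed at half the most; returns when the fingers have stopped.
- robot.sleep(seconds).
- robot.inverse_kinematics(position, orientation): joint angles nearest the present ones, or None.
- robot.get_image(name): name is "scene" or "side" or "wrist"; returns a dict with "img" (420x560x3 uint8, blue, green, red), "fovy" (degrees; the focal length in pixels is half the picture's height over the tangent of half this angle, whatever the lens; pixels are square), "cx", "cy" (the principal point, pixels), "eye" and "orientation" of the camera in the world. Camera axes: x right, y down, z forward; pixel columns grow to the right and rows downward; lengths in mm; the calibration is good to about 2 mm. A picture is of the moment at which its call begins. There is no depth.
A pose or a line that the arm cannot do raises robot.MotionError and nothing moves.
- robot.hand_in(): hands the job in, once; it reports no verdict.
Readings, each from a call of its own:
- robot.current_t(): time.
- robot.current_qpos(): joint angles.
- robot.current_joint_vel(): joint speeds.
- robot.current_joint_efforts(): joint torques, N m.
- robot.current_tcp_pos(): TCP position.
- robot.current_eef_rot(): TCP orientation.
- robot.current_contact_force(): force on the tool from outside, world axes, zero at the start.
- robot.current_ft_torque(): the same for the moment, N m.
- robot.current_gripper_width(): opening from 0.0 (shut) to 1.0 (fully open).
Only numpy, scipy, OpenCV 4.12 (cv2) and the standard library are available. Lean on these libraries where they do the work, as an engineer would, in place of code of your own. Each camera call takes 0.05 s, during which the arm holds its last target. There are 200 camera calls.

## Working session

There is one attempt and no reset: what is moved stays moved. The work goes in short steps, each a Python script; the robot and the scene stay as the last script left them, time stands still between calls to the robot, and variables do not carry over. Pictures are saved under pics/ and viewed, about 12 in all and at most 16, crops included, and the job is handed in when it is done.

```bash
mkdir -p pics; cat > h.py <<'E'
import numpy as np, cv2
from bench import robot
from scipy.spatial.transform import Rotation as R
def cam(n,save=None):
    d=robot.get_image(n)
    if save: cv2.imwrite(f'pics/{save}.png',d['img'])
    return d
def rot(o):
    o=np.array(o,float)
    return o if o.shape==(3,3) else (R.from_quat(o).as_matrix() if o.size==4 else R.from_euler('xyz',o).as_matrix())
def ray(d,u,v):
    f=d['img'].shape[0]/2/np.tan(np.radians(d['fovy'])/2)
    r=rot(d['orientation'])@np.array([(u-d['cx'])/f,(v-d['cy'])/f,1.]); return np.array(d['eye'],float),r/np.linalg.norm(r)
def onz(d,u,v,z):
    e,r=ray(d,u,v); return e+r*(z-e[2])/r[2]
def tri(*rays):
    A=np.zeros((3,3));b=np.zeros(3)
    for e,r in rays:
        P=np.eye(3)-np.outer(r,r);A+=P;b+=P@e
    x=np.linalg.solve(A,b); return x,[np.linalg.norm((np.eye(3)-np.outer(r,r))@(x-e)) for e,r in rays]
def proj(d,p):
    f=d['img'].shape[0]/2/np.tan(np.radians(d['fovy'])/2)
    c=rot(d['orientation']).T@(np.array(p,float)-np.array(d['eye'],float)); return c[:2]/c[2]*f+[d['cx'],d['cy']]
E
python3 - <<'E'
from h import *
import pickle
for n in ['scene','side','wrist']:
    d=cam(n,n+'0'); pickle.dump(d,open(n+'0.pkl','wb')); print(n,{k:d[k] for k in d if k!='img'})
print(robot.current_eef_rot(),robot.current_t())
E
```

```text
scene {'fovy': 57.668482198605844, 'cx': 278.04539111740525, 'cy': 208.06514523212132, 'eye': array([-246.14091935,  561.13797356,  521.22217757]), 'orientation': array([-2.08673264, -0.02390223, -2.10083963])}
side {'fovy': 52.782377445420906, 'cx': 282.1857195844106, 'cy': 213.16368240555482, 'eye': array([ 157.76557538, 1003.54523731,  878.00973592]), 'orientation': array([-2.30920781,  0.0200667 , -2.8458345 ])}
wrist {'fovy': 71.67600702389102, 'cx': 280.2103219161052, 'cy': 209.88319233285407, 'eye': array([ 258.67002095, -489.59963728,  384.06887185]), 'orientation': array([ 2.89812094e+00,  1.92414539e-03, -1.20393526e+00])}
[-3.14021760e+00 -3.06879749e-04  3.66838744e-01] 0.15
```

View pics/scene0.png

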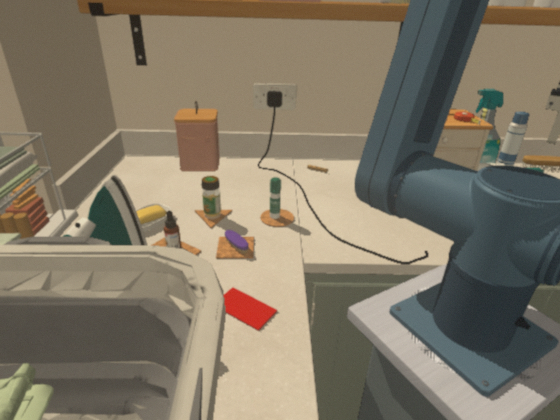

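View pics/side0.png

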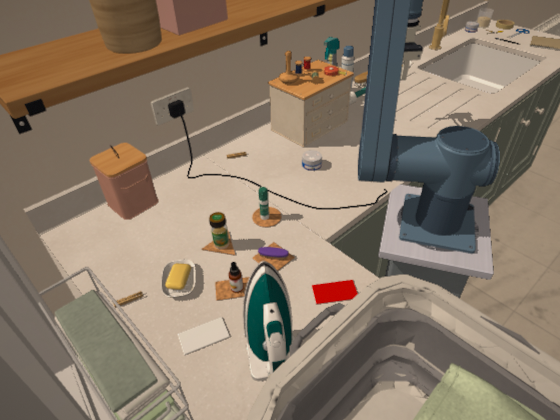

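Scene picture: jar (211,198) on the triangle (213,215), stick (275,198) on the round (277,217), purple brush (236,240) on the square (237,248), dropper (172,232) on the oblong (177,246). The red oblong look-alike is at (245,308). In the side view the same things are at (219,230), (264,203), (273,253) and (235,278). The red (335,292) and white (203,335) oblongs are look-alikes. The pot is at (312,160), the soap dish at (179,278), and an iron at (268,310) stands near the dropper.

```bash
python3 - <<'E'
from h import *
import pickle
s,e=[pickle.load(open(n+'0.pkl','rb')) for n in('scene','side')]
for n,a,b in [('jar lid',(211,182),(218,218)),('stick top',(275,180),(264,189)),('brush',(236,239),(273,252)),('dropper top',(171,215),(235,265))]:
    x,r=tri(ray(s,*a),ray(e,*b)); print(n,x.round(),np.round(r,1))
for n,b in [('pot',(312,165)),('soap',(179,285)),('red',(335,292)),('white',(203,336)),('ironbase',(262,365)),('irontop',(265,265))]: print(n,onz(e,*b,0).round())
for n,d,x0,y0,w,h in [('s',s,130,160,180,110),('e',e,150,170,200,140)]:
    cv2.imwrite(f'pics/c{n}.png',cv2.resize(d['img'][y0:y0+h,x0:x0+w],None,fx=4,fy=4,interpolation=cv2.INTER_CUBIC))
E
```

```text
jar lid [582. 259. 102.] [1. 1.]
stick top [497. 122. 114.] [1.4 1.4]
brush [427. 266.  22.] [0.6 0.6]
dropper top [480. 393.  94.] [0.9 0.9]
pot [ 428. -183.    0.]
soap [634. 426.   0.]
red [239. 335.   0.]
white [510. 546.   0.]
ironbase [353. 575.   0.]
irontop [440. 299.   0.]
```

View pics/ce.png

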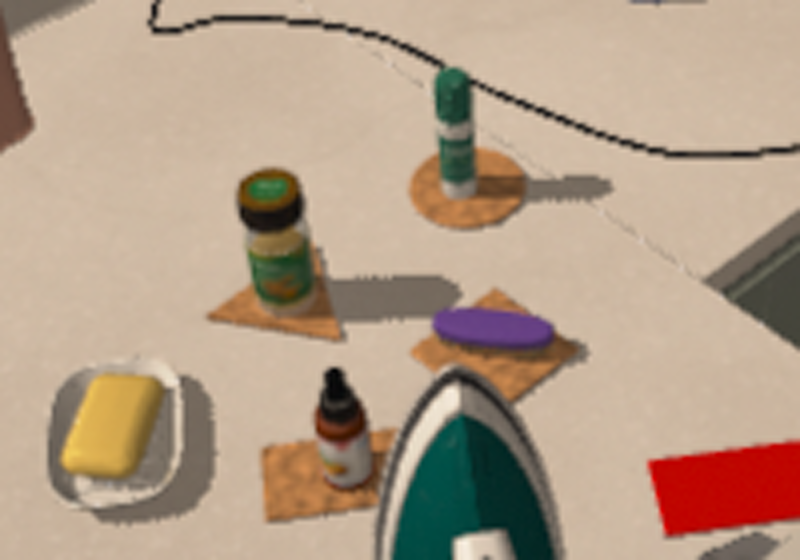

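The close crop confirms it: the stick is on the round coaster at (455,180), the jar on the triangle at (285,290), the brush on the square at (495,330) and the dropper on the oblong at (340,470), partly behind the iron. I'll swing in retracted and look from above with the wrist camera.

```bash
cat >> h.py <<'E'
def ik(p,yaw):
    "best of the yaw / yaw+pi pair by joint 6 margin"
    c=[]
    for y in (yaw,yaw+np.pi,yaw-np.pi):
        q=robot.inverse_kinematics(list(p),[np.pi,0,y])
        if q is not None: c.append((abs(q[5]),y,q))
    return min(c,key=lambda t:t[0])[1:] if c else (None,None)
E
python3 - <<'E'
from h import *
import pickle
s,e=[pickle.load(open(n+'0.pkl','rb')) for n in('scene','side')]
print('irontip',tri(ray(s,114,178),ray(e,265,263)))
for p in [(120,-380,320),(380,0,350),(430,220,400),(480,280,430)]:
    print(p,[ (y,np.round(robot.inverse_kinematics(list(p),[np.pi,0,y]),2) if robot.inverse_kinematics(list(p),[np.pi,0,y]) is not None else None) for y in(.367,2.2,-1)])
robot.move_ptp([130,-370,320],[np.pi,0,0.367])
robot.move_ptp([330,0,350],[np.pi,0,1.571])
robot.move_ptp([400,200,400],[np.pi,0,2.1])
for i,p in enumerate([(400,200,400),(480,280,400)]):
    if i: robot.move_linear(list(p),speed=200)
    d=cam('wrist',f'w{i}'); pickle.dump(d,open(f'w{i}.pkl','wb')); print(d['eye'],d['orientation'])
print(robot.current_t(),robot.current_qpos())
E
```

```text
irontip (array([358.34687813, 501.68951449, 257.79357525]), [np.float64(0.6395459441376656), np.float64(0.639545944137714)])
(120, -380, 320) [(0.367, array([-1.55, -0.08,  1.67,  0.  ,  1.55, -0.34])), (2.2, array([-1.55, -0.08,  1.67,  0.  ,  1.55, -2.18])), (-1, array([-1.55, -0.08,  1.67, -0.  ,  1.55,  1.02]))]
(380, 0, 350) [(0.367, array([-0.3 , -0.12,  1.63, -0.  ,  1.63,  0.91])), (2.2, array([-0.3 , -0.12,  1.63,  0.  ,  1.63, -0.93])), (-1, array([-0.3 , -0.12,  1.63, -0.  ,  1.63,  2.27]))]
(430, 220, 400) [(0.367, array([ 0.24,  0.08,  1.33, -0.  ,  1.74,  1.45])), (2.2, array([ 0.24,  0.08,  1.33,  0.  ,  1.74, -0.39])), (-1, array([ 0.24,  0.08,  1.33, -0.  ,  1.74,  2.81]))]
(480, 280, 430) [(0.367, array([ 0.33,  0.22,  1.08, -0.  ,  1.84,  1.53])), (2.2, array([ 0.33,  0.22,  1.08,  0.  ,  1.84, -0.3 ])), (-1, array([ 0.33,  0.22,  1.08, -0.  ,  1.84,  2.9 ]))]
[366.6400375  256.11689332 565.6300707 ] [2.89892717e+00 2.30184087e-03 5.27342064e-01]
[446.22133362 336.13200992 566.03385786] [2.89919615e+00 1.86165045e-03 5.28138770e-01]
4.175 [ 3.26029207e-01  2.15301585e-01  1.16064692e+00 -2.95277599e-04
  1.76572435e+00 -2.02103835e-01]
```

```bash
python3 -c "
import cv2,numpy as np
for i in (0,1): cv2.imwrite(f'pics/w{i}b.png',cv2.resize(cv2.imread(f'pics/w{i}.png'),(800,600),interpolation=cv2.INTER_CUBIC))"
```

```text
(no output)
```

View pics/w0b.png

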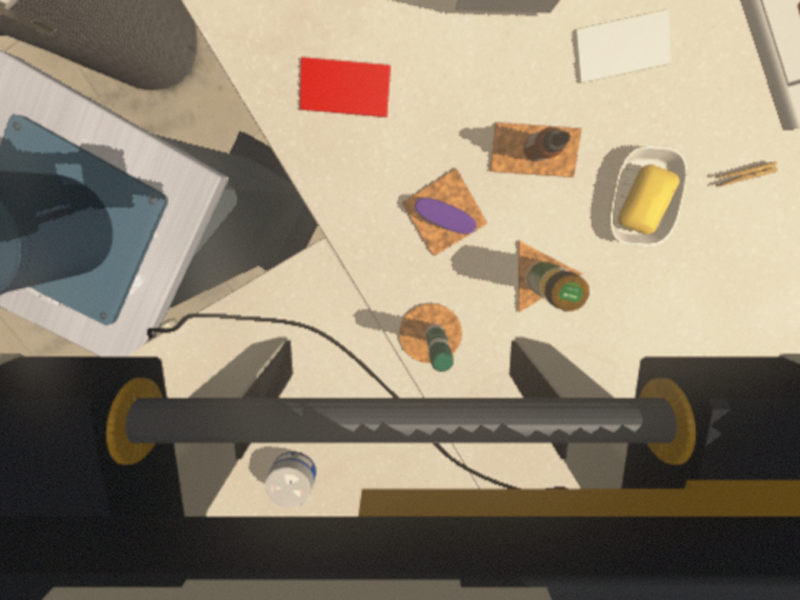

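View pics/w1b.png

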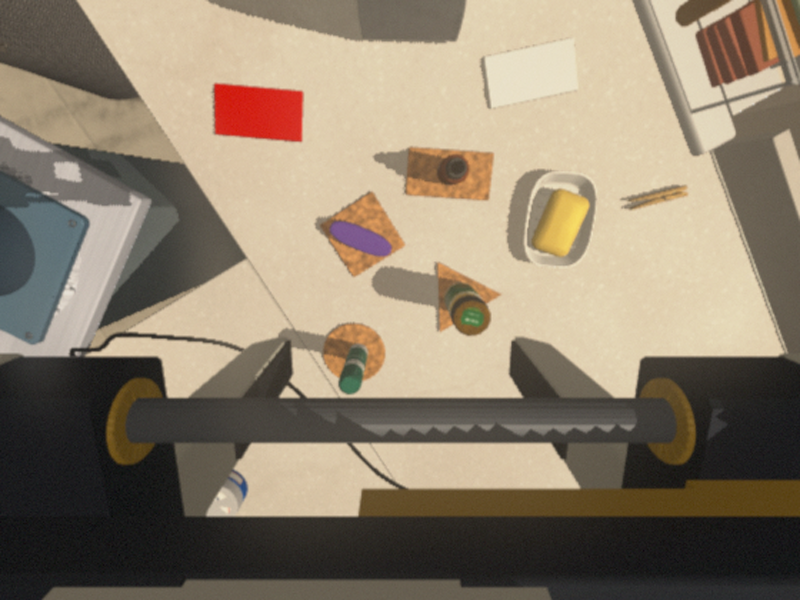

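From above: the coasters in the w1 picture (800x600) are the oblong (450,174), square (363,235), triangle (460,298) and round (354,350). The object tops are the dropper (455,166), the brush (361,239), the jar lid (473,318) and the stick (350,385). Next I'll rectify, fit the coasters in code, triangulate the tops and make an overlay.

```bash
cat > fit.py <<'E'
from h import *
import pickle
from scipy.optimize import minimize
W=[pickle.load(open(f'w{i}.pkl','rb')) for i in(0,1)]
k=560/800
print('cork corner z:',[tri(ray(W[0],a*k,b*k),ray(W[1],c*k,d*k))[0].round(1) for a,b,c,d in [(457,169,373,192),(520,240,437,262),(581,127,494,152),(575,178,490,201)]])
for n,a,b in [('jar',(571,292),(473,318)),('stick',(441,361),(349,387)),('dropper',(561,136),(455,163)),('brush',(445,216),(361,239)),('br1',(416,202),(330,226)),('br2',(476,230),(392,252)),('pot',(291,478),(0,0))]:
    if b[0]: x,r=tri(ray(W[0],a[0]*k,a[1]*k),ray(W[1],b[0]*k,b[1]*k)); print(n,x.round(1),np.round(r,1))
    else: print(n,onz(W[0],a[0]*k,a[1]*k,41).round())
# rectify at z=5: px = (X-300)*S, (Y-40)*S
S=1.6; X0,Y0=330,60; sz=(int(340*S),int(400*S))
def rect(d,z=5):
    wp=np.float32([[X0,Y0],[X0+340,Y0],[X0+340,Y0+400],[X0,Y0+400]])
    im=np.float32([proj(d,[*p,z]) for p in wp]); return cv2.warpPerspective(d['img'],cv2.getPerspectiveTransform(im,np.float32((wp-[X0,Y0])*S)),sz,flags=cv2.INTER_CUBIC)
Rc=[rect(d) for d in W]
def mask(r):
    h=cv2.cvtColor(r,cv2.COLOR_BGR2HSV); return cv2.inRange(h,(5,110,90),(17,255,255))
M=mask(Rc[0])|mask(Rc[1]); M=cv2.morphologyEx(M,cv2.MORPH_CLOSE,np.ones((3,3)))
def poly(n,x,y,t):
    if n=='round': P=45*np.array([[np.cos(a),np.sin(a)] for a in np.linspace(0,2*np.pi,60,False)])
    elif n=='triangle': P=58*np.array([[np.cos(a),np.sin(a)] for a in np.radians([0,120,240])])
    else:
        w,h=(42,42) if n=='square' else (30,55); P=np.array([[-w,-h],[w,-h],[w,h],[-w,h]])
    c,s=np.cos(t),np.sin(t); return P@np.array([[c,s],[-s,c]])+[x,y]
def px(P): return ((P-[X0,Y0])*S*16).astype(np.int32)
ins=np.zeros_like(M)
def score(p,n):
    m=np.zeros_like(M);cv2.fillPoly(m,[px(poly(n,*p))],255,shift=4)
    a=(cv2.mean(M,m)[0]/255)*np.count_nonzero(m); 
    ring=cv2.dilate(m,np.ones((9,9)))-m; o=np.count_nonzero(M&ring); return -(a-o)
out={}
for n,x,y in [('square',427,266),('round',490,130),('oblong',475,388),('triangle',565,265)]:
    best=min((minimize(score,[x,y,t],args=(n,),method='Nelder-Mead',options=dict(initial_simplex=[[x,y,t],[x+12,y,t],[x,y+12,t],[x,y,t+.3]])) for t in np.arange(-1.5,1.6,.3)),key=lambda r:r.fun)
    out[n]=best.x; print(n,best.x.round(2),best.fun/S/S)
    for r in Rc: cv2.polylines(r,[px(poly(n,*best.x))],True,(255,0,0),1,cv2.LINE_AA,4)
pickle.dump(out,open('coast.pkl','wb'))
v=np.hstack([cv2.rotate(r,cv2.ROTATE_180) for r in Rc]); f=min(800/v.shape[1],600/v.shape[0]); cv2.imwrite('pics/rect.png',cv2.resize(v,None,fx=f,fy=f,interpolation=cv2.INTER_AREA))
E
python3 fit.py
```

```text
cork corner z: [array([411.2, 323. ,   2.1]), array([530.5, 287.4,  12. ]), array([521.1, 445.9,  -1.5]), array([5.505e+02, 3.911e+02, 4.000e-01])]
jar [584.5 262.1 109.4] [0.7 0.7]
stick [501.8 117.6 112.2] [1.9 1.9]
dropper [478.8 394.4 103. ] [1.3 1.3]
brush [427.6 263.8  18.7] [0.2 0.2]
br1 [385.9 259.9  30.5] [0.3 0.3]
br2 [471.5 269.2  18.9] [0.2 0.2]
pot [ 428. -168.   41.]
square [426.   267.4   -0.48] -4566.40625
round [496.01 114.95  -1.34] -4932.8125
oblong [484.37 393.01  -1.11] -5637.890625
triangle [5.8310e+02 2.6068e+02 5.8000e-01] -2718.359375
```

View pics/rect.png

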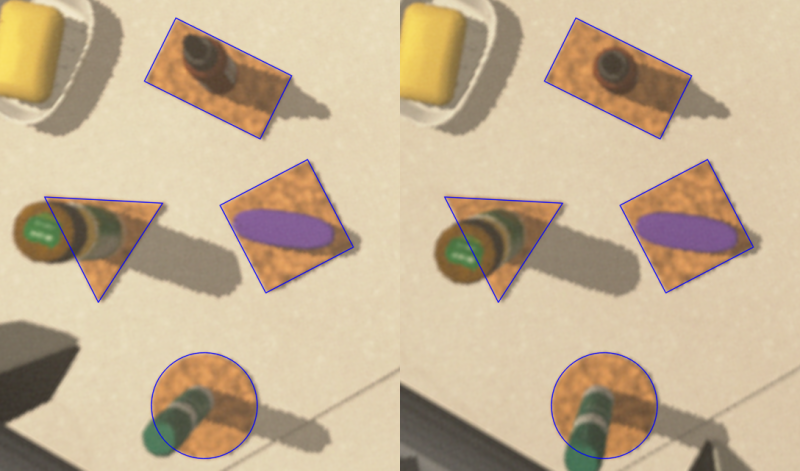

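The outlines fit the cork well. The order will be: brush to a bare spot at (415,168), jar to square, stick to triangle, dropper to round, brush to oblong. Parking the brush comes first.

```bash
cat >> h.py <<'E'
TR=215
def pose(xy,z,jaw):
    "jaw: world angle of the opening direction; tool y = yaw-90deg"
    yaw,q=ik([*xy,z],jaw+np.pi/2)
    if q is None: raise SystemExit(f'no ik {xy} {z}')
    return [*map(float,xy),float(z)],[np.pi,0,yaw]
def over(xy,jaw,z=TR):
    robot.move_ptp(*pose(xy,z,jaw))
def down(xy,z,jaw,f=8):
    p,o=pose(xy,z,jaw)
    robot.move_linear([p[0],p[1],z+25],o,speed=150)
    hit=robot.move_linear(p,o,speed=40,f_stop=f); print('down z',np.round(robot.current_tcp_pos(),1),'hit',hit)
def up(z=TR):
    p=list(robot.current_tcp_pos()); robot.move_linear([p[0],p[1],p[2]+30],speed=60); robot.move_linear([p[0],p[1],z],speed=150)
def pick(xy,z,jaw,op=1.0):
    robot.move_gripper(op); over(xy,jaw); down(xy,z,jaw); robot.move_gripper(0.0)
    print('grip mm',93*robot.current_gripper_width()); up(); print('held mm',93*robot.current_gripper_width())
def place(xy,z,jaw,op=1.0):
    over(xy,jaw); down(xy,z,jaw,6); robot.move_gripper(op); up(); print('t',robot.current_t())
rad=lambda xy: np.arctan2(xy[1],xy[0])
E
python3 - <<'E'
from h import *
import pickle
W=[pickle.load(open(f'w{i}.pkl','rb')) for i in(0,1)]
print('iron side',tri(ray(W[0],550*.7,12*.7),ray(W[1],460*.7,40*.7)))
pick((427.5,265),8,1.72,.62)
place((415,168),3.5,1.72,.56)
robot.move_ptp([400,200,400],[np.pi,0,2.1])
d=cam('wrist','w2'); pickle.dump(d,open('w2.pkl','wb'))
cv2.imwrite('pics/w2c.png',cv2.resize(d['img'][60:300,200:520],None,fx=2.5,fy=2.5,interpolation=cv2.INTER_CUBIC))
E
```

```text
iron side (array([413.50904401, 537.05019512, -12.63381175]), [np.float64(0.48986732415334105), np.float64(0.48986732415332956)])
down z [427.6 265.    7.9] hit False
grip mm 28.30149545732932
held mm 28.443450124889885
down z [414.3 167.9   3.1] hit True
t 17.8833
```

View pics/w2c.png

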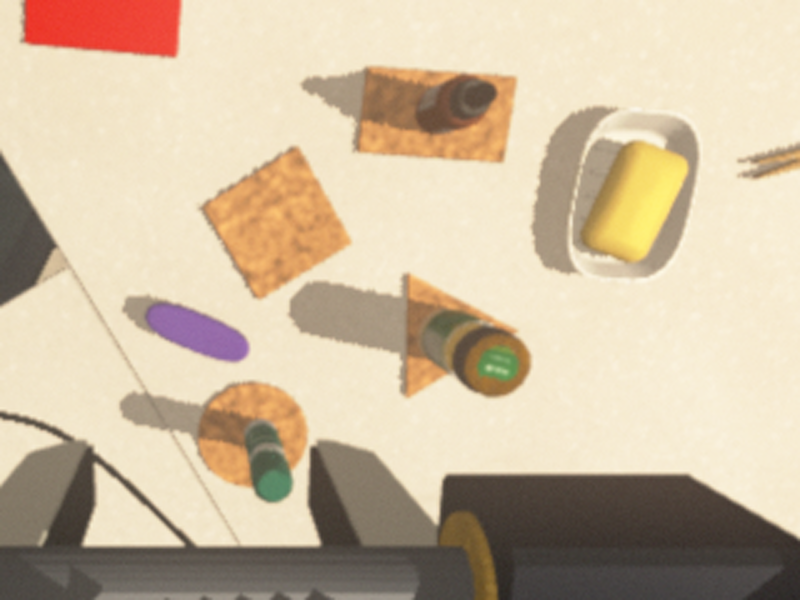

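The brush is parked flat on bare worktop at (197,332) in the crop, clear of all the coasters. The square at (278,222) is empty. Next the jar goes to the square, then I refit the bared triangle.

```bash
python3 - <<'E'
from h import *
import pickle
C=pickle.load(open('coast.pkl','rb'))
j=(584,261); s=C['square'][:2]
pick(j,61,rad(j))
place(s,61.5,rad(s))
robot.move_ptp([430,230,400],[np.pi,0,2.1])
d=cam('wrist','w3'); pickle.dump(d,open('w3.pkl','wb'))
E
sed -e "s/for i in(0,1)\]/for i in(3,3)]/" -e "/^print('cork/d;/^for n,a,b/,/^    else/d" -e "s/coast.pkl/coast2.pkl/;s/rect.png/rect2.png/" fit.py > fit2.py; sed -i "s/np.hstack(\[.*Rc\])/cv2.rotate(Rc[0],cv2.ROTATE_180)/" fit2.py; python3 fit2.py
```

```text
down z [584.1 261.   61. ] hit False
grip mm 43.67228534180929
held mm 43.58044281724401
down z [425.3 267.2  60.9] hit True
t 30.575
square [425.99 267.68  -2.08] -5628.515625
round [496.73 114.5   -1.37] -4415.625
oblong [484.56 392.6   -1.1 ] -5133.984375
triangle [582.63 261.04  -1.51] -4241.796875
```

View pics/rect2.png

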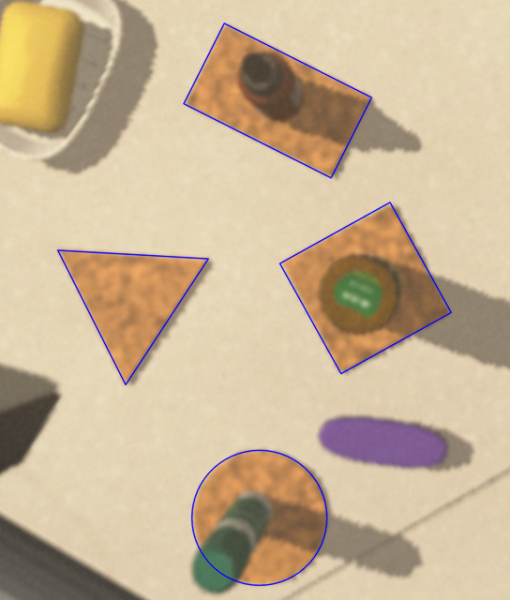

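The triangle refit agrees to within 0.5 mm, at (582.6, 261.0). The jar stands on the square, with its lid at (359,293) against the outline centre (365,288). Next are the stick and the dropper.

```bash
python3 - <<'E'
from h import *
import pickle
C=pickle.load(open('coast2.pkl','rb'))
a=(498.5,120); t=C['triangle'][:2]
pick(a,66,rad(a)); place(t,66.5,rad(t))
a=(479.5,394); t=C['round'][:2]
pick(a,38,rad(a))
d=cam('scene','s2')
place(t,38.5,rad(t))
robot.move_ptp([430,230,400],[np.pi,0,2.1])
d=cam('wrist','w4'); pickle.dump(d,open('w4.pkl','wb'))
E
sed -e "s/i in(3,3)/i in(4,4)/;s/coast2/coast3/;s/rect2/rect3/" fit2.py > fit3.py; python3 fit3.py
```

```text
down z [498.6 120.   66. ] hit False
grip mm 26.664643609735496
held mm 26.363582249894442
down z [581.9 260.9  66. ] hit True
t 41.95
down z [479.6 394.   38. ] hit False
grip mm 32.54637214446042
held mm 32.564988605644366
down z [496.8 114.5  38.4] hit False
t 53.4917
square [425.77 267.42  -0.48] -5653.90625
round [496.88 114.43  -1.37] -4756.25
oblong [484.55 392.34  -1.12] -6298.4375
triangle [582.41 260.99  -1.51] -3016.015625
```

View pics/rect3.png

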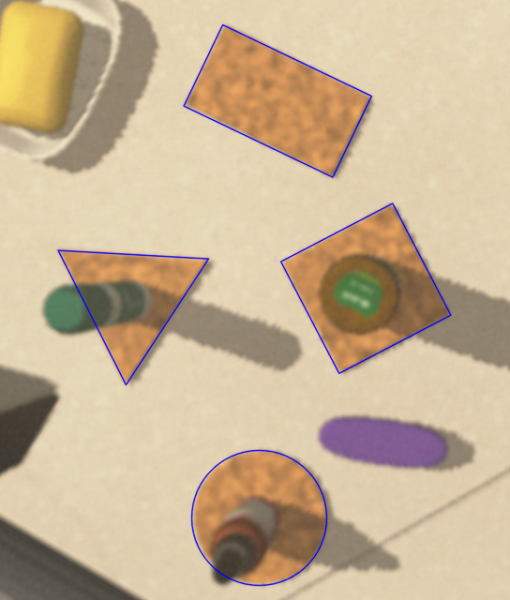

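All three stand on their coasters, with the stick base at (137,300), the dropper base at (258,517) and the jar at (360,293). The oblong at (278,100) is free. The brush goes there last.

```bash
python3 - <<'E'
from h import *
import pickle
C=pickle.load(open('coast3.pkl','rb'))
pick((415,168),3.2,1.72,.56)
o=C['oblong']; place(o[:2],8.3,o[2]+np.pi,.7)
robot.move_ptp([430,230,400],[np.pi,0,2.1])
for i,p in ((5,None),(6,(480,290,400))):
    if p: robot.move_linear(list(p),speed=200)
    d=cam('wrist',f'w{i}'); pickle.dump(d,open(f'w{i}.pkl','wb'))
    cv2.imwrite(f'pics/w{i}c.png',cv2.resize(d['img'][60:300,200:520] if i==5 else d['img'][60:300,140:460],None,fx=2.5,fy=2.5,interpolation=cv2.INTER_CUBIC))
d=cam('side','e9'); pickle.dump(d,open('e9.pkl','wb'))
cv2.imwrite('pics/e9c.png',cv2.resize(d['img'][150:310,150:350],None,fx=3.75,fy=3.75,interpolation=cv2.INTER_CUBIC))
E
```

```text
down z [416.6 168.3  26.2] hit True
grip mm 0.42476690582267185
held mm 0.7605737525228461
down z [484.6 392.4   8.2] hit False
t 69.1917
```

View pics/w5c.png

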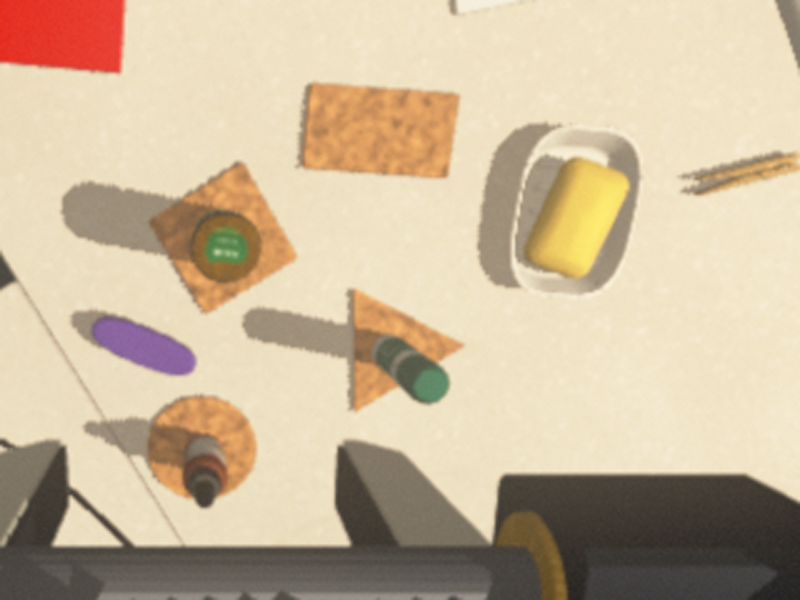

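View pics/w6c.png

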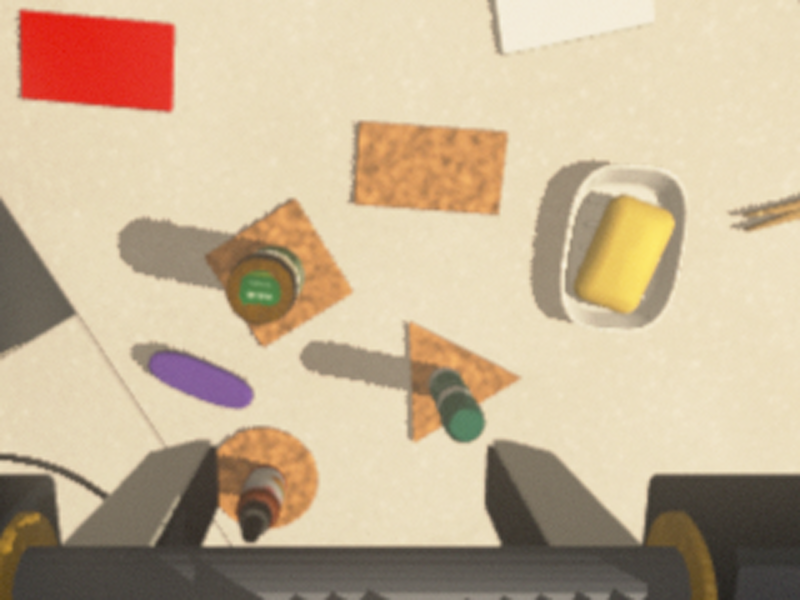

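View pics/e9c.png

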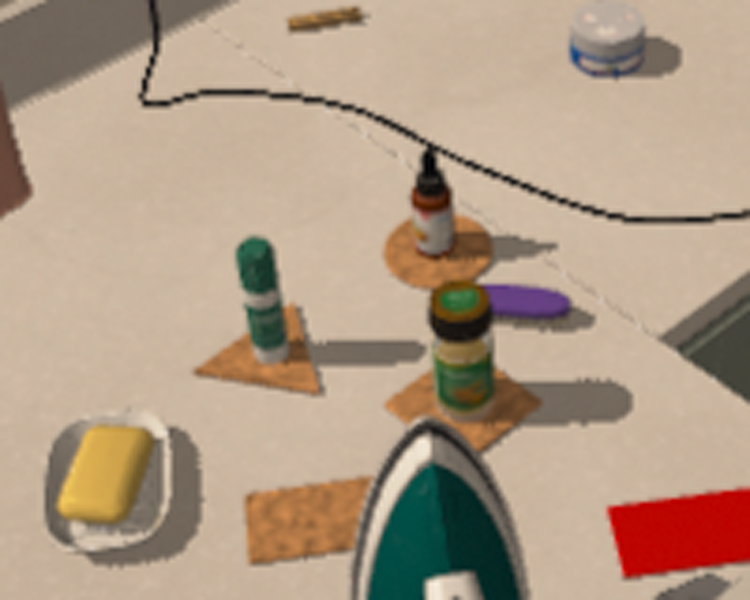

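The last pick stopped at z = 26 and gripped nothing. The gripper's body met the jar now on the square, because its top edge reaches y ≈ 262. The brush still lies at (144,346) in the w5 crop, and the jar, stick and dropper stand upright. With the jaw along the brush (85 < 93 mm) the body clears the jar, so I'll measure the brush and re-check the others first.

```bash
python3 - <<'E'
from h import *
import pickle
W={i:pickle.load(open(f'w{i}.pkl','rb')) for i in(5,6)}
C=pickle.load(open('coast3.pkl','rb'))
f5=lambda u,v:ray(W[5],200+u/2.5,60+v/2.5); f6=lambda u,v:ray(W[6],140+u/2.5,60+v/2.5)
for n,a,b,c in [('jar',(226,246),(260,289),'square'),('stick',(430,383),(465,425),'triangle'),('dropper',(205,494),(253,531),'round')]:
    x,r=tri(f5(*a),f6(*b)); print(n,x.round(1),np.round(r,1),(x[:2]-C[c][:2]).round(1))
for i,d in W.items():
    m=cv2.inRange(cv2.cvtColor(d['img'],cv2.COLOR_BGR2HSV),(122,80,50),(145,255,255))
    c=max(cv2.findContours(m,0,2)[0],key=cv2.contourArea)[:,0]
    P=np.float32([onz(d,u,v,15)[:2] for u,v in c]); (cx,cy),(w,h),a=cv2.minAreaRect(P); 
    _,_,vt=np.linalg.svd(P-P.mean(0)); print(i,'brush',round(cx,1),round(cy,1),'wh',round(w,1),round(h,1),'ang',a,np.arctan2(vt[0,1],vt[0,0]))
E
```

```text
jar [424.6 268.3 108.5] [0.1 0.1] [-1.2  0.9]
stick [580.7 260.1 117.1] [0.8 0.8] [-1.7 -0.9]
dropper [501.4 112.8  91.8] [0.9 0.9] [ 4.5 -1.6]
5 brush 414.0 167.2 wh 80.1 25.4 ang 6.532559394836426 0.24179013
6 brush 413.2 166.6 wh 79.8 26.0 ang 6.263967514038086 0.16019335
```

The jar, stick and dropper are all within 5 mm of their coaster centres. I'll try the lengthwise grip on the brush, and abort if it touches early.

```bash
python3 - <<'E'
from h import *
import pickle
o=pickle.load(open('coast3.pkl','rb'))['oblong']
b,jaw=(413.8,167.5),.13
robot.move_gripper(1.0); over(b,jaw); down(b,4,jaw,5)
if robot.current_tcp_pos()[2]<10:
    robot.move_gripper(0.0); w=93*robot.current_gripper_width(); print('grip',w)
    if w>70:
        up(); print('held',93*robot.current_gripper_width())
        place(o[:2],8.8,o[2]+np.pi/2,1.0)
        robot.move_ptp([430,230,400],[np.pi,0,2.1])
else: up()
d=cam('wrist','w7'); pickle.dump(d,open('w7.pkl','wb'))
cv2.imwrite('pics/w7c.png',cv2.resize(d['img'][60:300,200:520],None,fx=2.5,fy=2.5,interpolation=cv2.INTER_CUBIC))
print(robot.current_t())
E
```

```text
down z [413.8 167.5   3.9] hit False
grip 83.25895782296888
held 83.60393845265831
down z [483.9 392.    9.1] hit True
t 82.4167
83.4583
```

View pics/w7c.png

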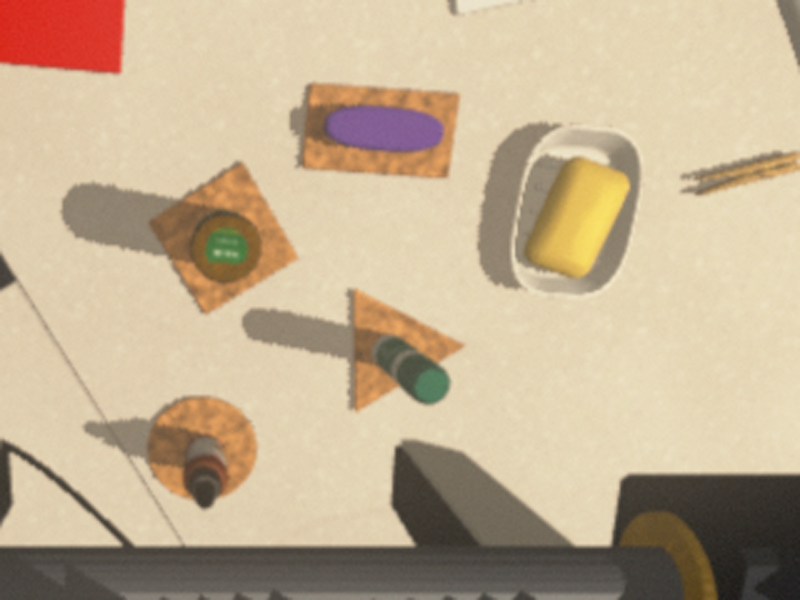

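The brush at (384,129) lies flat along the oblong, whose centre is at (381,131). The jar, stick and dropper stand on their own coasters, and the soap dish is at the same pixel as before. Handing in.

```bash
python3 -c "
from h import *
import pickle
d=pickle.load(open('w7.pkl','rb')); o=pickle.load(open('coast3.pkl','rb'))['oblong']
print('brush-oblong',(onz(d,200+384.5/2.5,60+129.5/2.5,28)[:2]-o[:2]).round(1))
robot.sleep(0.5); robot.hand_in(); print(robot.current_t())"
```

```text
brush-oblong [-0.7 -1.6]
the job is handed in; nothing more can be done
the job is handed in; nothing more can be done
```

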